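# Close the marker gift case and hold its label up to the counter scanner

## Robot

A 6-joint arm with a two-finger parallel gripper is mounted at the origin on a cart in front of the work surface, level with it; the furniture and walls round the work are solid. World frame = base frame: x ahead of the robot, y to its left, z up, the work surface at z = 0. Lengths are in m, angles in rad, forces in N, time in s.
With the tool pointing down it reaches from about 0.35 to 0.875 m from the base axis. Payload 4.2 kg.
Tool frame: the origin (TCP) lies at the very end of the fingers, on their centre line; the grasp point (between the pads) lies 19 mm behind it; z points along the fingers, y is the line along which they close (so a half turn about z gives the same grasp; the last joint's range is limited). The gripper opens to 85 mm and grips with 20 to 120 N. Pads are 22 mm wide; open, the fingers measure 114 mm over their backs; the gripper's body (76 mm by 85 mm) begins 54 mm behind the grasp point. The pads swing forward as they close: fully open they stand 13 mm farther back than shut.
Start: joints at [1.563, 0.385, 0.008, 0, -1.194, -0.259], TCP at [0.165, 0.603, 0.231] pointing down, gripper open.
Joint ranges: [-3.14, 3.14], [-1.21, 2.06], [-1.07, 1.41], [-3.16, 2.05], [-2.99, -0.16], [-3.1, 3.1]. Speed limits (rad/s): [2.79, 2.79, 3.14, 3.14, 3.14, 3.14].

## Interface

Orientations are given as a unit quaternion [w, x, y, z].
In Python, from workcell import manip, vision, spotter gives the robot as it stands. The module is installed in compiled form; this text tells all that it offers.
- The arm moves only by the tool jog_arm, never from a script. Its argument "increments" is one flat list of numbers, 7 for each row, row after row: the turn, a rotation vector about the tool's x, y, z in degrees, then the shift along the tool's x, y, z in cm, then the gripper command: -1 is shut, 1 is fully open, values between are in proportion. In form: [rx, ry, rz, x, y, z, fingers, rx, ry, rz, x, y, z, fingers, ...]. A call has 1 to 8 rows; each row shifts and turns the commanded pose from where the row before left it, along the tool's axes as they then stand; what a row does not reach is not made up. A row lasts 1/8 s, in which the tool goes at most 62.5 mm and 10.7 degrees, less where a joint would pass 70% of its speed; a pose out of reach is approached as far as the arm can. A call with a gripper value outside its range is refused whole. The fingers move at their own pace and stop on an object; "newtons" is the grip in N (left out, the last holds). Time passes only in rows, so rows that do not move let the fingers close. It gives the time, the measured TCP pose, the force, the opening and the grip force at its end, in the units of the state.
- manip.get_state(): the state, without advancing time (a new reading comes with each control period).
- vision.read_camera(name): name is "scene" or "top" or "wrist"; returns a dict with "image" (400x640x3 uint8, red, green, blue), "camera_matrix" (3x3 intrinsics, pixels), "origin" and "attitude" of the camera in the world; the wrist camera has in their place "mount" (4x4, takes a point from camera to tool coordinates, whose origin is the TCP and whose axes are the flange's). Camera axes: x right, y down, z forward; pixel columns grow to the right and rows downward; lengths in m; the calibration is good to about 2 mm. A picture is of the moment at which its call begins: read the wrist's pose just before it. There is no depth.
- manip.job_done(): hands the job in; it is judged then, once.
Trained networks look in the newest picture that a camera, given by its name, has taken for a name from the list of things; names that differ only in an ending like _2 or _b are one class to them, and where a whole thing is asked for, a point or a joint stands for the part that bears it (a point fixed in the world has none). Each returns a list of dicts, best first, with "p" (0 to 1); they miss things now and then, are a little off and sometimes report something else, mostly with a low value. They report only what shows in the picture. A call takes as long as a camera call.
- spotter.masks_of(camera, target): "pixels" (400x640 bool, what is visible of it) and "bbox" ([left, top, width, height] in pixels, round what is visible of it).
The state is a dict: "time_s": time; "joints": joint angles; "joint_velocities": joint speeds; "joint_torque": joint torques, N m; "position": TCP position; "orientation": TCP orientation; "ft_force": force on the tool from outside, world axes, zero at the start; "moment": the same for the moment, N m; "finger_gap": opening from 0.0 (shut) to 1.0 (fully open); "gripper_force": force on a finger pad.
Only numpy, scipy, OpenCV 4.12 (cv2) and the standard library are available. Lean on these libraries where they do the work, as an engineer would, in place of code of your own. Each camera call takes 0.05 s, during which the arm holds its last target. There are 200 camera calls.

## Task

The customer has looked at the two markers in their gift case and is buying it: close the lid of the open case while it stands on the counter, then pick the closed case up, markers inside, and hold its bar-code label in front of the counter scanner. The label, on one short end of the case, must face the scanner's tilted window squarely, centred on it and about 8 cm away, with the lid of the case upward. Finish still holding the case there in the gripper, lid shut; do not touch the scanner with the case, and leave the other things on the counter where they are.

Things in the scene. Friction and masses are not known exactly. Their poses are not given: they have to be found in the camera images.
- case_center (a point): centre of the loose navy gift case, 20 mm above its underside. Closed: 156 (x) by 56 (y) by 40 mm, 0.35 kg full; tray 28 mm high, the lid adds 12 mm and stands 1.5 mm inside the tray's sides. Axes: x along the case to the short end with the label, y across to the hinged long side, z up. Grip across y at the middle (plain there); brass hinge barrels stand out 3 mm at x = +-53 mm on the +y side
- label (a point): middle of the white bar-code label on the +x end of the case (78 mm along x from its middle, 14 mm above the underside); axes as the case, so x points straight out of the label
- lid (a joint): lid angle: 0 shut, grows as it opens, 1.57 upright, 1.9 stop. Starts open; a stiff hinge (0.02 N m) lets it stay wherever it is left. The hinge line runs along the case's x at its y = +28 mm, 28 mm above the underside. The lid reaches 55 mm from the hinge line and is 12 mm thick (outer face 12 mm outside the plane through the hinge line; on top when shut)
- lid_edge (a point): middle of the lid's free long edge, 54 mm from the hinge line, half-way through the lid's thickness
- window (a point): centre of the dark glass window (70 x 50 mm, red line across) in the light grey head (86 wide, 70 high, 41 mm deep) of the fixed counter scanner, 220 mm above the counter. Axes: -x straight out of the window, forward and 25 degrees below level; y level along the window, z up along it. Round dark foot 106 mm across, centred 30 mm behind the window; bent neck behind
- scanner: the whole scanner; origin under the middle of its round foot
- blue_marker: white marker with a blue cap, 130 by 17 by 18 mm, lying loose along the case in its +y half; origin under its middle
- red_marker: white marker with a red cap, 130 by 17 by 18 mm, lying loose along the case in its -y half; origin under its middle
- date_stamp: bystander: brown wooden date stamp, 26 x 46 x 70 mm, origin under its middle
- marker_1: bystander: white marker with a black cap lying on the counter, 130 x 17 x 18 mm, origin under its middle
- drink_can: bystander: drink can, 53 mm across, 134 mm tall, origin under its middle
- fish_tin: bystander: food tin, 76 mm across, 58 mm tall, origin under its middle
- yoghurt_pot: bystander: yoghurt pot, 72 mm across, 71 mm tall, origin under its middle
- spice_jar: bystander: spice jar with a dark cap, 44 mm across, 96 mm tall, origin under its middle
- tape_b: bystander: roll of tape lying flat, 104 mm across, 18 mm tall, origin under its middle

How it is judged:
By the outcome, as a careful person would: the job done as asked, in the order asked, and still so for the second after the job is handed in, while the arm keeps its last pose, push and grip.
It also fails if it takes over 48 s, if anything falls off the work surface, if the arm or the gripper's body presses on something with over 40 N, if the wrist force passes 120 N, or if a joint passes its speed limit or range.

## Working session

There is one attempt and no reset: what is moved stays moved. The work goes in short steps, Python scripts to look and compute and a tool call to move; the robot and the scene stay as the last step left them, time stands still between calls to the robot, and variables do not carry over. Pictures are saved under pics/ and viewed, at most 10 in all, crops included, and the job is handed in when it is done.

Besides the shell and the picture viewer there is one more tool, called after "Request:" as name(argument=value, ...), one argument or row to a line, values as JSON. jog_arm: Moves the arm, as the interface text tells. Its arguments: {"type":"object","properties":{"increments":{"type":"array"},"newtons":{"type":"number"}},"required":["increments"]}

```bash
mkdir -p pics; cat > h.py <<'E'
import numpy as np,cv2
from workcell import manip,vision,spotter
from scipy.spatial.transform import Rotation as R
def rot(a):
    a=np.array(a,float)
    if a.shape==(3,3): return a
    if a.size==4: return R.from_quat([a[1],a[2],a[3],a[0]]).as_matrix()
def ray(c,px):
    d=np.linalg.inv(c["camera_matrix"])@np.array([px[0],px[1],1.]); return rot(c["attitude"])@d
def onz(c,px,z):
    d=ray(c,px);o=np.array(c["origin"]);return o+d*(z-o[2])/d[2]
def proj(c,p):
    q=rot(c["attitude"]).T@(np.array(p)-np.array(c["origin"]));q=np.array(c["camera_matrix"])@q;return q[:2]/q[2]
def wrist():
    s=manip.get_state();c=vision.read_camera("wrist")
    T=np.eye(4);T[:3,:3]=rot(s["orientation"]);T[:3,3]=s["position"];T=T@np.array(c["mount"])
    c["origin"]=T[:3,3];c["attitude"]=T[:3,:3];return c
def save(n,im): cv2.imwrite("pics/"+n,im[...,::-1])
E
python3 - <<'E'
from h import *
s=manip.get_state();print(s)
t=vision.read_camera("top");print(t["origin"],t["attitude"],t["camera_matrix"])
for n in ["case_center","lid","scanner","blue_marker","red_marker","date_stamp","marker_1","drink_can","fish_tin","yoghurt_pot","spice_jar","tape_b"]:
    for d in spotter.masks_of("top",n)[:2]: 
        b=d["bbox"];print("top",n,round(d["p"],2),b,onz(t,(b[0]+b[2]/2,b[1]+b[3]/2),0.02).round(3))
c=vision.read_camera("scene");print(c["origin"],c["attitude"])
save("a.png",np.vstack([t["image"]]));save("b.png",c["image"])
E
```

```text
{'time_s': 0.0, 'joints': array([ 1.56258591e+00,  3.85573547e-01,  6.61912469e-03, -5.03363523e-04,
       -1.19400294e+00, -2.58624194e-01]), 'joint_velocities': array([-0.00033355, -0.00058231, -0.00135687, -0.00033227, -0.00124987,
        0.00085449]), 'joint_torque': array([ 1.10355199e-03, -3.92286944e+01,  1.88399577e+01,  4.18607980e+00,
       -4.56464215e-03, -6.10223818e-07]), 'position': array([0.16461146, 0.60232342, 0.23020806]), 'orientation': array([ 1.10127207e-03,  9.91100144e-01, -1.33113796e-01, -9.71596150e-05]), 'ft_force': array([-0.75696744,  0.31495169, -0.69399493]), 'moment': array([-0.0400506 , -0.03905257,  0.0167811 ]), 'gripper_force': 0.0, 'finger_gap': 0.9983770276454659}
[0.44707101 0.10856425 1.18452498] [ 0.03794246 -0.69690027  0.71541464 -0.03274549] [[398.3114804    0.         315.54081163]
 [  0.         398.3114804  198.4773292 ]
 [  0.           0.           1.        ]]
top case_center 0.56 [356.2, 202.0, 57.5, 21.7] [ 0.516 -0.086  0.02 ]
top lid 0.89 [358.8, 198.0, 56.2, 12.7] [ 0.541 -0.093  0.02 ]
top scanner 0.56 [322.9, 107.4, 45.4, 5
[... 349 characters left out ...]
[ 0.659 -0.109  0.02 ]
top date_stamp 0.34 [275.0, 239.7, 23.9, 25.9] [0.408 0.203 0.02 ]
top marker_1 0.63 [292.4, 197.7, 35.0, 27.2] [0.527 0.133 0.02 ]
top drink_can 0.61 [189.6, 249.9, 29.2, 18.1] [0.396 0.443 0.02 ]
top fish_tin 0.84 [274.2, 239.0, 25.8, 28.6] [0.406 0.202 0.02 ]
top fish_tin 0.46 [187.7, 249.3, 30.1, 18.5] [0.398 0.447 0.02 ]
top yoghurt_pot 0.83 [222.7, 247.2, 27.9, 24.2] [0.393 0.349 0.02 ]
top spice_jar 0.9 [188.6, 166.0, 22.9, 21.6] [0.638 0.456 0.02 ]
top spice_jar 0.31 [327.9, 117.5, 39.3, 20.6] [0.774 0.014 0.02 ]
top tape_b 0.77 [240.9, 157.6, 37.3, 33.5] [0.64  0.279 0.02 ]
[ 0.16709397 -0.68756729  1.09389944] [-0.34937456  0.91009716 -0.2051734   0.08697388]
```

```bash
python3 - <<'E'
import cv2
a=cv2.imread("pics/a.png")[90:270,270:450];cv2.imwrite("pics/a2.png",cv2.resize(a,(720,720))[:600] if 0 else cv2.resize(a,(600,600),interpolation=cv2.INTER_CUBIC))
E
```

```text
(no output)
```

View pics/a2.png

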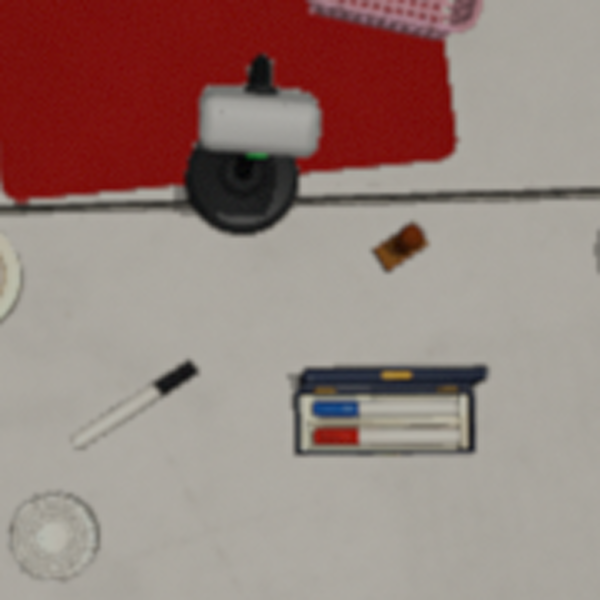

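View pics/b.png

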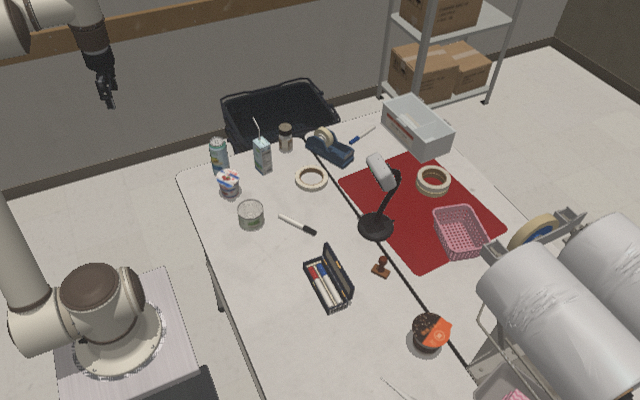

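The top crop shows the case with its hinge on the far side. The tray corners are at about (296,392) and (474,453) in the crop, and the lid is open and about upright. The stamp is beyond the lid, and the scanner head faces the robot.

```bash
cat >> h.py <<'E'
def plan(p1,R1,n,f,p0=None,R0=None):
    """rows to straight-line to pose p1,R1"""
    s=manip.get_state()
    p0=np.array(s["position"]) if p0 is None else p0; R0=rot(s["orientation"]) if R0 is None else R0
    w=R.from_matrix(R0.T@R1).as_rotvec()
    out=[]
    p,Rc=p0.copy(),R0.copy()
    for i in range(n):
        k=(i+1)/n; pt=p0+(p1-p0)*k; Rt=R0@R.from_rotvec(w*k).as_matrix()
        rv=np.round(np.degrees(R.from_matrix(Rc.T@Rt).as_rotvec()),1)
        sh=np.round(100*Rc.T@(pt-p),2)
        out.append([*rv,*sh,f]); p=p+Rc@sh/100; Rc=Rc@R.from_rotvec(np.radians(rv)).as_matrix()
    for r in out: print(", ".join(f"{v:g}" for v in r)+",")
    print("max deg/cm per row",max(np.linalg.norm(r[:3]) for r in out),max(np.linalg.norm(r[3:6]) for r in out))
    return p,Rc
def down(yaw):
    x=np.array([np.cos(yaw),np.sin(yaw),0]);z=np.array([0,0,-1.]);return np.c_[x,np.cross(z,x),z]
E
python3 - <<'E'
from h import *
t=vision.read_camera("top")
q=lambda u,v:(270+u/3.333-.35,90+v/3.333-.35)
for u,v in [(296,392),(474,390),(474,453),(296,453)]: print(onz(t,q(u,v),.028).round(4))
print("foot",onz(t,q(243,180),.008).round(3)); print("head",onz(t,q(261,120),.245).round(3), onz(t,q(200,150),.245).round(3),onz(t,q(320,155),.245).round(3))
p=np.array([.50,-.09,.33])
plan(p,down(np.radians(-90)),15,1)
E
```

```text
[ 0.5342 -0.0086  0.028 ]
[ 0.5319 -0.1636  0.028 ]
[ 0.4771 -0.1609  0.028 ]
[ 0.4811 -0.0066  0.028 ]
foot [0.729 0.03  0.008]
head [0.716 0.032 0.245] [0.695 0.076 0.245] [ 0.689 -0.01   0.245]
-0, 0, 5, 3.37, 3.87, -0.66, 1,
-0, 0, 5, 3.7, 3.55, -0.66, 1,
-0, 0, 4.9, 4, 3.23, -0.65, 1,
-0, 0, 5, 4.25, 2.87, -0.66, 1,
-0, 0, 5, 4.49, 2.48, -0.66, 1,
-0, 0, 5, 4.69, 2.09, -0.66, 1,
-0, 0, 5, 4.85, 1.67, -0.66, 1,
-0, 0, 4.9, 4.98, 1.24, -0.65, 1,
-0, 0, 5, 5.06, 0.81, -0.66, 1,
-0, 0, 5, 5.12, 0.37, -0.66, 1,
-0, 0, 5, 5.13, -0.08, -0.66, 1,
-0, 0, 5, 5.11, -0.53, -0.66, 1,
-0, 0, 5, 5.04, -0.97, -0.65, 1,
0, 0, 4.9, 4.93, -1.41, -0.66, 1,
0, 0, 5, 4.8, -1.82, -0.66, 1,
max deg/cm per row 5.0 5.182219601676486
```

Request:
jog_arm(
  increments=[0,0,5,3.37,3.87,-0.66,-1,0,0,5,3.7,3.55,-0.66,-1,0,0,5,4,3.23,-0.66,-1,0,0,5,4.25,2.87,-0.66,-1,0,0,5,4.49,2.48,-0.66,-1,0,0,5,4.69,2.09,-0.66,-1,0,0,5,4.85,1.67,-0.66,-1,0,0,5,4.98,1.24,-0.66,-1],
)

```text
time_s: 1.75
position: [0.3436, 0.2316, 0.2847]
orientation: [-0.001, 0.885, -0.465, 0.0]
ft_force: [0.6, 0.1, 0.3]
finger_gap: -0.003
gripper_force: 0.0
```

Request:
jog_arm(
  increments=[0,0,5,5.06,0.81,-0.66,-1,0,0,5,5.12,0.37,-0.66,-1,0,0,5,5.13,-0.08,-0.66,-1,0,0,5,5.11,-0.53,-0.66,-1,0,0,5,5.04,-0.97,-0.66,-1,0,0,5,4.93,-1.41,-0.66,-1,0,0,5,4.8,-1.82,-0.66,-1],
)

```text
time_s: 2.62
position: [0.4989, -0.0925, 0.3308]
orientation: [0.0, -0.704, 0.71, -0.0]
ft_force: [0.7, 0.0, 0.1]
finger_gap: -0.003
gripper_force: 0.0
```

```bash
python3 - <<'E'
from h import *
s=manip.get_state();print(s["time_s"],s["position"],rot(s["orientation"]).round(3),s["joints"].round(2),s["finger_gap"])
c=wrist();print(c["origin"],c["attitude"].round(3),c["camera_matrix"]);save("w1.png",c["image"]);np.savez("w1.npz",**{k:c[k] for k in("origin","attitude","camera_matrix")})
for n in["case_center","date_stamp"]:
  for d in spotter.masks_of("wrist",n)[:2]: print(n,d["p"],d["bbox"])
E
```

```text
2.625 [ 0.49885876 -0.09253257  0.33081037] [[-0.008 -1.     0.001]
 [-1.     0.008  0.   ]
 [-0.    -0.001 -1.   ]] [ 0.14  0.12 -0.1  -0.   -1.35 -0.15] -0.0033156396492412805
[ 0.49876616 -0.17441364  0.4721091 ] [[-1.     0.007  0.003]
 [ 0.008  0.949  0.316]
 [-0.     0.316 -0.949]] [[290.39290374   0.         314.55678441]
 [  0.         290.39290374 203.58692582]
 [  0.           0.           1.        ]]
case_center 0.96 [273.3, 112.6, 54.2, 109.5]
date_stamp 0.61 [188.9, 137.9, 35.9, 28.7]
```

View pics/w1.png

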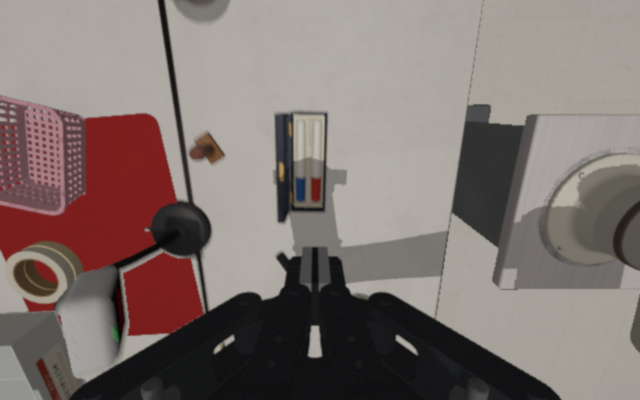

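The wrist view shows the tray at about columns 292–327 and rows 112–210. The lid leans to the left (+x world). The scanner head is at bottom left.

```bash
python3 - <<'E'
import cv2,numpy as np
a=cv2.imread("pics/w1.png")[100:230,255:345];a=cv2.resize(a,None,fx=4.5,fy=4.5,interpolation=cv2.INTER_CUBIC)
b=cv2.imread("pics/a.png")[190:235,345:425];b=cv2.resize(b,None,fx=4.5,fy=4.5,interpolation=cv2.INTER_CUBIC)
o=np.zeros((585,405+360,3),np.uint8);o[:a.shape[0],:405]=a;o[:b.shape[0],405:405+b.shape[1]]=b
cv2.imwrite("pics/z.png",o)
E
```

```text
(no output)
```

View pics/z.png

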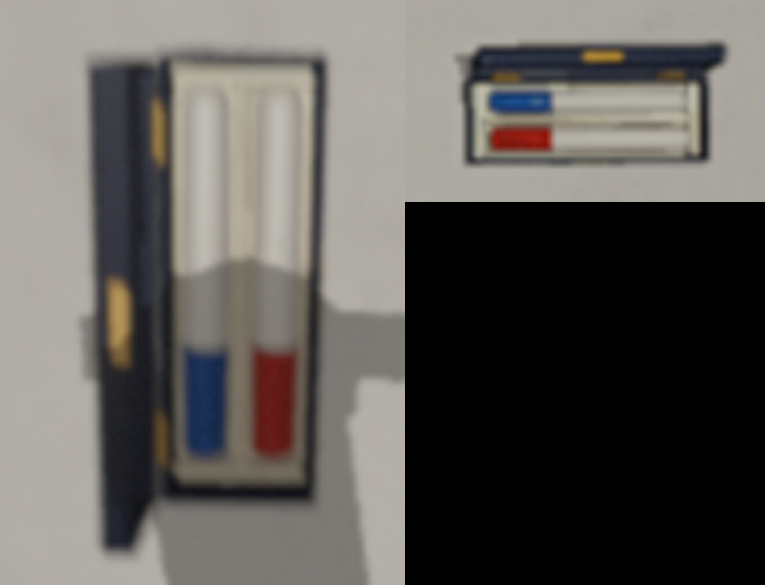

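The zoom gives tray rim corners at (161,58), (324,57), (312,497) and (165,495), and lid free-edge corners at (90,62), (105,549) and (130,549).

```bash
python3 - <<'E'
from h import *
from scipy.optimize import least_squares
w=dict(np.load("w1.npz"));t=vision.read_camera("top")
wp=lambda u,v:np.array([255+u/4.5-.4,100+v/4.5-.4]); tp=lambda u,v:np.array([345+(u-405)/4.5-.4,190+v/4.5-.4])
L=lambda s,r,h:("L",s,r,h)
obs=[(w,wp(161,58),(78,28)),(w,wp(324,57),(78,-28)),(w,wp(312,497),(-78,-28)),(w,wp(165,495),(-78,28)),
(t,tp(466,161),(-78,-28)),(t,tp(708,161),(78,-28)),
(w,wp(90,62),L(76.5,55,12)),(w,wp(105,549),L(-76.5,55,12)),(w,wp(130,549),L(-76.5,55,0)),
(t,tp(725,47),L(76.5,55,12)),(t,tp(480,46),L(-76.5,55,12))]
def pt(q,d):
    x,y,a,th=q
    if d[0]=="L":
        _,s,r,h=d; l=np.array([s,28-r*np.cos(th)+h*np.sin(th),28+r*np.sin(th)+h*np.cos(th)])
    else: l=np.array([d[0],d[1],28])
    l=l/1000;c,s=np.cos(a),np.sin(a);return np.array([x+c*l[0]-s*l[1],y+s*l[0]+c*l[1],l[2]])
for sel in (obs,obs[:4]+obs[6:9],obs[4:6]+obs[9:]):
    f=lambda q:np.concatenate([proj(c,pt(q,d))-u for c,u,d in sel])
    r=least_squares(f,[.506,-.085,-1.57,1.7]);print(r.x.round(4),np.degrees(r.x[2:]).round(1));print(r.fun.reshape(-1,2).round(1).tolist())
E
```

```text
[ 0.5093 -0.0901 -1.6002  1.6243] [-91.7  93.1]
[[-0.6, -1.5], [1.6, -0.4], [0.8, 2.2], [-0.9, 2.0], [1.9, -0.7], [2.1, -0.5], [0.1, -0.9], [-0.9, 1.6], [1.8, 1.9], [1.9, -1.5], [1.1, -1.4]]
[ 0.5095 -0.0909 -1.598   1.63  ] [-91.6  93.4]
[[-0.9, -2.1], [1.3, -1.1], [0.7, 1.7], [-1.0, 1.5], [-0.5, -1.5], [-1.2, 1.1], [1.5, 1.5]]
[ 0.5076 -0.085  -1.6028  1.5829] [-91.8  90.7]
[[0.1, -0.2], [0.3, 0.2], [0.2, 0.0], [-0.6, -0.0]]
```

```bash
python3 - <<'E'
from h import *
w=dict(np.load("w1.npz"));print("tcp px",proj(w,manip.get_state()["position"]))
Rg=down(np.radians(-91.7))
p,r=plan(np.array([.587,-.088,.15]),Rg,4,-1)
p,r=plan(np.array([.587,-.088,.0694]),Rg,3,-1,p,r)
for x,z in [(.576,.0694),(.5654,.0694),(.5517,.0717),(.5404,.0704),(.5298,.0662),(.5206,.0594),(.5135,.0505),(.509,.041)]:
    p,r=plan(np.array([x,-.088,z]),Rg,1,-1,p,r)
E
```

```text
tcp px [316.518541   264.11927455]
0, 0, 0.3, -0.11, -2.22, 4.5, -1,
0, 0, 0.3, -0.11, -2.22, 4.49, -1,
0, 0, 0.4, -0.13, -2.21, 4.5, -1,
0, 0, 0.3, -0.14, -2.22, 4.5, -1,
max deg/cm per row 0.4 5.019760950483598
0, 0, -0, -0, -0, 2.69, -1,
0, 0, -0, -0, -0, 2.68, -1,
0, 0, -0, -0, -0.01, 2.69, -1,
max deg/cm per row 0.0 2.6900185872963776
0, 0, -0, 0.03, 1.1, -0, -1,
max deg/cm per row 0.0 1.100409014866745
0, 0, -0, 0.03, 1.06, -0, -1,
max deg/cm per row 0.0 1.0604244433244643
0, 0, -0, 0.04, 1.37, -0.23, -1,
max deg/cm per row 0.0 1.3897481786280563
0, 0, -0, 0.04, 1.13, 0.13, -1,
max deg/cm per row 0.0 1.1381564040148435
0, 0, -0, 0.03, 1.06, 0.42, -1,
max deg/cm per row 0.0 1.1405700329221349
0, 0, -0, 0.02, 0.92, 0.68, -1,
max deg/cm per row 0.0 1.1442027792310243
0, 0, -0, 0.03, 0.71, 0.89, -1,
max deg/cm per row 0.0 1.138902980942626
0, 0, -0, 0.01, 0.45, 0.95, -1,
max deg/cm per row 0.0 1.0512373661547614
```

Request:
jog_arm(
  increments=[0,0,0.3,-0.11,-2.22,4.5,-1,0,0,0.3,-0.11,-2.22,4.5,-1,0,0,0.4,-0.13,-2.22,4.5,-1,0,0,0.3,-0.14,-2.22,4.5,-1,0,0,0,0,0,2.7,-1,0,0,0,0,0,2.7,-1,0,0,0,0,0,2.7,-1,0,0,0,0.03,1.1,0,-1],
)

```text
time_s: 3.82
position: [0.5745, -0.0859, 0.0675]
orientation: [-0.002, -0.698, 0.716, 0.001]
ft_force: [0.3, -0.1, 0.1]
finger_gap: 0.002
gripper_force: 0.0
```

Request:
jog_arm(
  increments=[0,0,0,0.03,1.06,0,-1,0,0,0,0.04,1.37,-0.23,-1,0,0,0,0.04,1.13,0.13,-1],
)

```text
time_s: 4.2
position: [0.5405, -0.087, 0.0719]
orientation: [0.001, -0.697, 0.717, -0.001]
ft_force: [0.0, -0.7, 1.0]
finger_gap: -0.001
gripper_force: 0.3
```

```bash
python3 - <<'E'
from h import *
c=wrist();t=vision.read_camera("top")
a=cv2.resize(t["image"][170:250,330:440],None,fx=4,fy=4)
o=np.zeros((320+400,640,3),np.uint8)
o=np.vstack([c["image"][:280],np.pad(a,((0,0),(0,200),(0,0)))]);save("c1.png",o);print(o.shape,manip.get_state()["position"])
E
```

```text
(600, 640, 3) [ 0.53912127 -0.08724497  0.07103013]
```

View pics/c1.png

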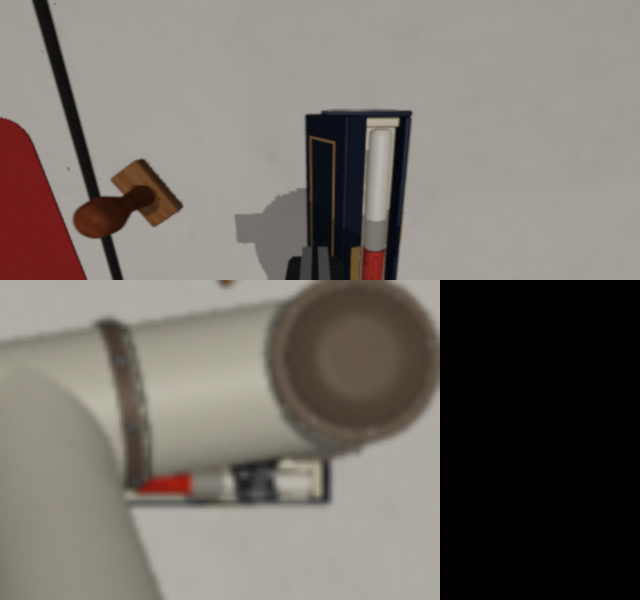

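The lid is folding inward: its outer face shows at columns 306–360 and it half covers the tray. I'll continue the arc.

Request:
jog_arm(
  increments=[0,0,0,0.03,1.06,0.42,-1,0,0,0,0.02,0.92,0.68,-1,0,0,0,0.03,0.71,0.89,-1,0,0,0,0.01,0.45,1.0,-1,0,0,0,0,0.3,0.2,-1,0,0,0,0,0,0.2,-1],
)

```text
time_s: 5.05
position: [0.5085, -0.0873, 0.0396]
orientation: [0.001, -0.698, 0.716, -0.002]
ft_force: [-6.9, 2.0, 34.1]
finger_gap: 0.002
gripper_force: 17.2
```

Request:
jog_arm(
  increments=[0,0,0,0,0,-0.8,-1,0,0,0,0,0,-4,-1,0,0,0,0,0,-5,1,0,0,0,0,0,-5,1,0,0,0,0,0,-2,1,0,0,0,0,0,0,1],
)

```text
time_s: 5.8
position: [0.5068, -0.087, 0.2051]
orientation: [0.001, -0.697, 0.717, -0.001]
ft_force: [-0.5, 0.3, -0.1]
finger_gap: 0.845
gripper_force: 0.0
```

```bash
python3 - <<'E'
from h import *
s=manip.get_state();c=wrist();np.savez("w2.npz",**{k:c[k] for k in("origin","attitude","camera_matrix")})
t=vision.read_camera("top")
print(s["position"])
a=cv2.resize(t["image"][90:240,310:430],None,fx=3,fy=3,interpolation=cv2.INTER_CUBIC)
k=cv2.resize(c["image"][60:280,190:480],None,fx=1.5,fy=1.5,interpolation=cv2.INTER_CUBIC)
o=np.zeros((450,800,3),np.uint8);o[:450,:360]=a;o[:330,360:795]=k;save("c2.png",o)
E
```

```text
[ 0.50683235 -0.08703179  0.20514143]
```

View pics/c2.png

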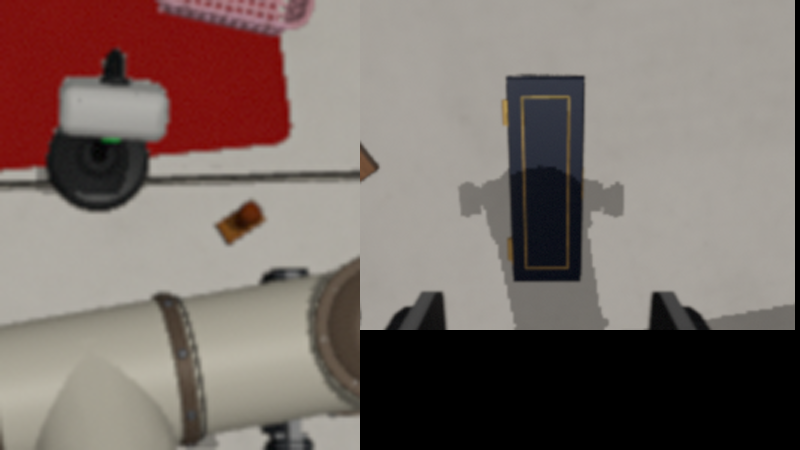

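The lid is shut. The closed lid's corners in the wrist crop are at (506,77), (584,77), (580,281) and (514,281).

```bash
python3 - <<'E'
from h import *
from scipy.optimize import least_squares
w=dict(np.load("w2.npz"));print(w["origin"])
wp=lambda u,v:np.array([190+(u-360)/1.5,60+v/1.5])
obs=[(wp(507,77),(76.5,27,40)),(wp(584,77),(76.5,-27,40)),(wp(580,281),(-76.5,-27,40)),(wp(514,281),(-76.5,27,40)),(wp(503,112),(53,31,28)),(wp(508,249),(-53,31,28))]
def pt(q,d):
    x,y,a=q[:3];l=np.array(d)/1000;c,s=np.cos(a),np.sin(a);return np.array([x+c*l[0]-s*l[1],y+s*l[0]+c*l[1],l[2]])
for fr in(0,1):
    def f(q):
        c=dict(w);c["origin"]=w["origin"]+np.array([0,0,q[3]*fr]);return np.concatenate([proj(c,pt(q,d))-u for u,d in obs])
    r=least_squares(f,[.506,-.085,-1.6,0]);print(r.x.round(4),np.degrees(r.x[2]),r.fun.reshape(-1,2).round(1).tolist())
c=vision.read_camera("scene")
t=vision.read_camera("top")
q=lambda u,v:(310+u/3-.3,90+v/3-.3)
for u,v in [(60,137),(168,137),(60,80),(168,80)]: print(onz(t,q(u,v),.24).round(3))
print("foot",[onz(t,q(u,v),.01).round(3) for u,v in[(48,165),(149,165),(97,209)]])
im=np.hstack([cv2.resize(c["image"][140:250,330:450],(600,550),interpolation=cv2.INTER_CUBIC)]);save("s.png",im)
for cam in("scene","top"):
  for n in("window","scanner"):
    for d in spotter.masks_of(cam,n)[:2]: print(cam,n,d["p"],d["bbox"],np.argwhere(d["pixels"]).mean(0)[::-1])
E
```

```text
[ 0.50485832 -0.16893572  0.3464047 ]
[ 0.508  -0.0882 -1.5914  0.    ] -91.1826241729465 [[-1.1, 0.0], [1.3, -0.4], [1.1, 0.6], [-0.9, 0.9], [-0.3, -0.4], [-0.1, -0.3]]
[ 0.5081 -0.0876 -1.5913  0.0031] -91.17642895861133 [[-0.9, 0.6], [0.9, 0.2], [0.8, -0.1], [-0.8, 0.1], [-0.1, -0.1], [0.0, -0.8]]
[0.695 0.076 0.24 ]
[ 0.692 -0.011  0.24 ]
[0.742 0.075 0.24 ]
[ 0.739 -0.013  0.24 ]
foot [array([0.727, 0.081, 0.01 ]), array([ 0.724, -0.02 ,  0.01 ]), array([0.68 , 0.033, 0.01 ])]
scene window 0.85 [368.0, 154.6, 30.8, 36.8] [381.17824773 172.081571  ]
scene scanner 0.68 [357.7, 156.7, 44.6, 86.3] [380.07461024 201.4136971 ]
top window 0.98 [331.8, 115.9, 36.8, 22.0] [347.89006024 125.72439759]
top scanner 0.58 [325.5, 107.0, 40.9, 55.2] [344.38911565 135.39387755]
```

View pics/s.png

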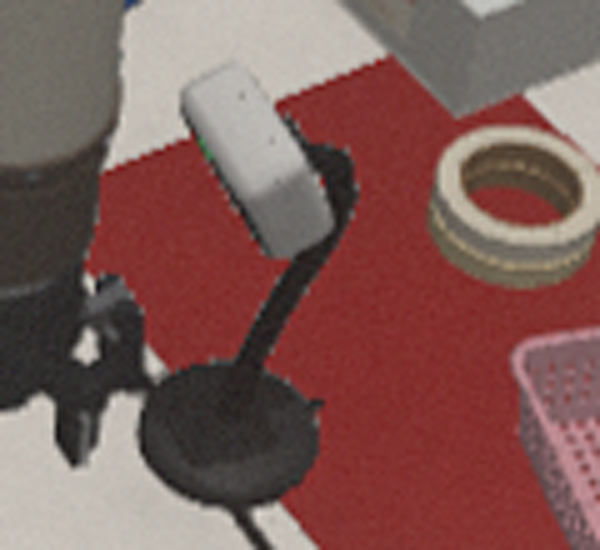

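The scene zoom shows the scanner head unobstructed, spanning about (366–397, 152–192) px in the full image. I'll fit the head model to the masks from both cameras.

```bash
python3 - <<'E'
from h import *
from scipy.optimize import minimize
K={}
for n in("scene","top"):
    c=vision.read_camera(n);m=spotter.masks_of(n,"window")[0]["pixels"]
    im=c["image"].astype(int);sat=im.max(2)-im.min(2);g=(im.min(2)>95)&(sat<25)
    ys,xs=np.where(m); box=np.zeros_like(m);box[ys.min()-3:ys.max()+4,xs.min()-3:xs.max()+4]=1
    lab=cv2.connectedComponents((g&cv2.dilate(m.astype(np.uint8),np.ones((3,3))).astype(bool)).astype(np.uint8))
    k=np.bincount(lab[1].ravel())[1:].argmax()+1; 
    yy,xx=np.where(lab[1]==k);print(n,m.sum(),(lab[1]==k).sum(),xx.min(),xx.max(),yy.min(),yy.max(),"mask",xs.min(),xs.max(),ys.min(),ys.max())
    K[n]=(c,m,lab[1]==k)
rad=.006
rng=np.random.default_rng(0);sp=rng.normal(size=(60,3));sp/=np.linalg.norm(sp,axis=1)[:,None]
cor=np.array([[sx,sy,sz] for sx in(rad,.041-rad) for sy in(-.043+rad,.043-rad) for sz in(-.035+rad,.035-rad)])
pts=(cor[:,None]+rad*sp[None]).reshape(-1,3)
def W(q):
    a=q[2];e=np.radians(25);x=np.array([np.cos(e)*np.cos(a),np.cos(e)*np.sin(a),np.sin(e)]);y=np.array([-np.sin(a),np.cos(a),0]);return np.c_[x,y,np.cross(x,y)]
def hull(c,q):
    P=pts@W(q).T+np.array([q[0],q[1],.22]); uv=np.array([proj(c,p) for p in P])
    h=cv2.convexHull(((uv+.5)*8).astype(np.float32)).astype(np.int32);b=np.zeros((3200,5120),np.uint8);cv2.fillPoly(b,[h],1);return b
def cost(q,w,names):
    s=0
    for n in names:
        c,*ms=K[n];b=cv2.resize(hull(c,q).astype(np.float32),(640,400),interpolation=cv2.INTER_AREA);m=ms[w]
        s+=1-np.minimum(b,m).sum()/np.maximum(b,m).sum()
    return s
for w,names in((0,("scene","top")),(1,("scene","top")),(0,("top",))):
    r=minimize(cost,[.702,.033,-.03],args=(w,names),method="Nelder-Mead",options=dict(initial_simplex=[[.702,.033,-.03],[.712,.033,-.03],[.702,.043,-.03],[.702,.033,.07]],maxiter=60));print(w,names,r.x.round(4),r.fun)
E
```

```text
scene 674 617 365 396 152 190 mask 366 396 153 191
top 686 636 330 365 116 136 mask 330 365 115 136
0 ('scene', 'top') [ 0.703   0.0333 -0.0806] 0.20540618896484375
1 ('scene', 'top') [ 0.7043  0.0348 -0.1356] 0.26621711254119873
0 ('top',) [ 0.703   0.0349 -0.1114] 0.09244948625564575
```

```bash
python3 - <<'E'
from h import *
t=vision.read_camera("top");g=cv2.GaussianBlur(t["image"],(0,0),.6).astype(float);lum=g.mean(2);G=g[...,1]
for name,(r0,r1,sgn,ch,z) in dict(front=(128,142,-1,lum,.25),rear=(108,124,1,G,.262)).items():
    P=[]
    for u in list(range(334,362)):
        col=ch[r0:r1,u];d=sgn*np.diff(col);d[d<0]=0;k=d.argmax();sl=slice(max(k-2,0),k+3)
        v=r0+.5+(np.arange(len(d))[sl]*d[sl]).sum()/d[sl].sum();P.append((u,v))
    P=np.array(P)
    for it in range(4):
        f=np.polyfit(P[:,0],P[:,1],1);e=P[:,1]-np.polyval(f,P[:,0]);P=P[abs(e)<max(.3,1.5*e.std())]
    a,b=[onz(t,(u,np.polyval(f,u)),z) for u in(334,361)];d=a-b;print(name,len(P),f,e.std(),a.round(4),b.round(4),"yaw",np.degrees(np.arctan2(-d[0],d[1])))
# side edges mid
for rows in [range(118,132)]:
    L=[];Rr=[]
    for v in rows:
        l=G[v,324:340];L.append(324.5+np.diff(l).argmax());q=G[v,356:374];Rr.append(356.5+(-np.diff(q)).argmax())
    print(np.median(L),np.median(Rr),onz(t,(np.median(L),125),.25).round(4),onz(t,(np.median(Rr),125),.25).round(4)); print(L,Rr)
E
```

```text
front 21 [6.97449357e-02 1.10974550e+02] 0.14451292228312093 [0.6943 0.066  0.25  ] [0.6879 0.0016 0.25  ] yaw -5.68638048918841
rear 28 [5.05159527e-02 9.90894899e+01] 1.2658798102905964 [0.7355 0.0652 0.262 ] [0.7304 0.0013 0.262 ] yaw -4.602168071898881
329.5 365.5 [0.7173 0.0761 0.25  ] [ 0.7149 -0.0102  0.25  ]
[np.float64(329.5), np.float64(329.5), np.float64(329.5), np.float64(329.5), np.float64(329.5), np.float64(329.5), np.float64(329.5), np.float64(329.5), np.float64(329.5), np.float64(329.5), np.float64(329.5), np.float64(329.5), np.float64(329.5), np.float64(329.5)] [np.float64(363.5), np.float64(364.5), np.float64(364.5), np.float64(364.5), np.float64(365.5), np.float64(365.5), np.float64(365.5), np.float64(365.5), np.float64(365.5), np.float64(365.5), np.float64(365.5), np.float64(365.5), np.float64(365.5), np.float64(365.5)]
```

Request:
jog_arm(
  increments=[0,0,-0.4,0.1,-0.12,3,1,0,0,0,0,0,5,1,0,0,0,0,0,5,1,0,0,0,0,0,4,1,0,0,0,0,0,2.2,1,0,0,0,0,0,1.0,1,0,0,0,0,0,0,1],
)

```text
time_s: 7.32
position: [0.5075, -0.0882, 0.0023]
orientation: [-0.0, -0.7, 0.714, 0.0]
ft_force: [-0.1, -0.4, -0.5]
finger_gap: 1.002
gripper_force: 0.0
```

Request:
jog_arm(
  increments=[0,0,0,0,0,0,-1,0,0,0,0,0,0,-1,0,0,0,0,0,0,-1,0,0,0,0,0,0,-1,0,0,0,0,0,0,-1,0,0,0,0,0,0,-1],
  newtons=70,
)

```text
time_s: 8.07
position: [0.5087, -0.088, 0.004]
orientation: [0.001, -0.7, 0.714, -0.001]
ft_force: [-1.4, 1.1, 6.6]
finger_gap: 0.642
gripper_force: 75.3
```

```bash
python3 - <<'E'
from h import *
a=np.radians(-5);e=np.radians(25)
x=np.array([np.cos(e)*np.cos(a),np.cos(e)*np.sin(a),np.sin(e)]);y=np.array([-np.sin(a),np.cos(a),0]);z=np.cross(x,y)
Rf=np.c_[x,-y,-z]; win=np.array([.703,.034,.22])
tcp=win-.08*x-Rf@np.array([.078,0,-.010]); pre=tcp-.05*x;print(tcp,pre)
s=manip.get_state();p0=np.array(s["position"]);R0=rot(s["orientation"])
p,r=plan(p0+[-.01,0.01,.14],R0,4,-1)
p,r=plan(pre,Rf,12,-1,p,r)
p,r=plan(tcp,Rf,4,-1,p,r)
E
```

```text
[0.56455838 0.04611207 0.14416324] [0.51941543 0.05006157 0.12303232]
0, 0, 0, -0.25, 0.24, -3.5, -1,
0, 0, 0, -0.24, 0.25, -3.5, -1,
0, 0, 0, -0.25, 0.24, -3.5, -1,
0, 0, 0, -0.24, 0.24, -3.5, -1,
max deg/cm per row 0.0 3.5171152952384146
1.6, 1.7, -7.1, -1.07, -0.15, 0.18, -1,
1.5, 1.6, -7, -1.05, -0.28, 0.15, -1,
1.6, 1.7, -7.1, -1.01, -0.4, 0.12, -1,
1.5, 1.6, -7, -0.96, -0.52, 0.12, -1,
1.6, 1.7, -7.1, -0.89, -0.63, 0.1, -1,
1.5, 1.7, -7.1, -0.81, -0.73, 0.1, -1,
1.6, 1.6, -7, -0.72, -0.82, 0.09, -1,
1.5, 1.7, -7.1, -0.61, -0.9, 0.1, -1,
1.6, 1.6, -7, -0.5, -0.97, 0.11, -1,
1.5, 1.7, -7.1, -0.38, -1.02, 0.12, -1,
1.6, 1.7, -7, -0.26, -1.06, 0.14, -1,
1.5, 1.6, -7.1, -0.13, -1.07, 0.17, -1,
max deg/cm per row 7.473954776421917 1.1003635762783137
0, 0, -0, 1.25, -0, -0, -1,
0, 0, -0, 1.25, -0, -0, -1,
0, 0, -0, 1.25, -0, -0, -1,
0, 0, -0, 1.25, -0, -0, -1,
max deg/cm per row 0.0 1.25
```

Request:
jog_arm(
  increments=[0,0,0,0,0,-1,-1,0,0,0,-0.2,0.2,-2.5,-1,0,0,0,-0.25,0.25,-3.5,-1,0,0,0,-0.3,0.3,-3.5,-1,0,0,0,-0.23,0.22,-2.5,-1,0,0,0,0,0,-1,-1],
)

```text
time_s: 8.82
position: [0.4978, -0.078, 0.1439]
orientation: [0.001, -0.7, 0.714, -0.001]
ft_force: [-0.6, 0.4, -3.2]
finger_gap: 0.639
gripper_force: 74.8
```

Request:
jog_arm(
  increments=[1.6,1.7,-7.1,-1.07,-0.15,0.18,-1,1.5,1.6,-7,-1.05,-0.28,0.15,-1,1.6,1.7,-7.1,-1.01,-0.4,0.12,-1,1.5,1.6,-7,-0.96,-0.52,0.12,-1,1.6,1.7,-7.1,-0.89,-0.63,0.1,-1,1.5,1.7,-7.1,-0.81,-0.73,0.1,-1,1.6,1.6,-7,-0.72,-0.82,0.09,-1,1.5,1.7,-7.1,-0.61,-0.9,0.1,-1],
)

```text
time_s: 9.82
position: [0.5107, 0.0073, 0.1273]
orientation: [0.008, 0.945, -0.289, 0.151]
ft_force: [0.6, -0.6, -2.9]
finger_gap: 0.64
gripper_force: 74.8
```

Request:
jog_arm(
  increments=[1.6,1.6,-7,-0.5,-0.97,0.11,-1,1.5,1.7,-7.1,-0.38,-1.02,0.12,-1,1.6,1.7,-7,-0.26,-1.06,0.14,-1,1.5,1.6,-7.1,-0.13,-1.07,0.17,-1,0,0,0,0,0,0,-1],
)

```text
time_s: 10.45
position: [0.521, 0.0454, 0.1295]
orientation: [0.014, 0.976, -0.062, 0.208]
ft_force: [0.5, -1.0, -3.3]
finger_gap: 0.639
gripper_force: 75.4
```

```bash
python3 - <<'E'
from h import *
a=np.radians(-5);e=np.radians(25)
x=np.array([np.cos(e)*np.cos(a),np.cos(e)*np.sin(a),np.sin(e)]);y=np.array([-np.sin(a),np.cos(a),0]);z=np.cross(x,y)
Rf=np.c_[x,-y,-z]; tcp=np.array([.56456,.04611,.14416])
s=manip.get_state();print({k:np.round(s[k],3) for k in("time_s","position","joints","ft_force","finger_gap","gripper_force")})
plan(tcp,Rf,5,-1)
c=vision.read_camera("scene");w=wrist();np.savez("w3.npz",**{k:w[k] for k in("origin","attitude","camera_matrix")})
o=np.zeros((400,800,3),np.uint8);o[:]=0;o[:400,:400]=cv2.resize(c["image"][130:250,290:410],(400,400),interpolation=cv2.INTER_CUBIC);o[:,400:]=w["image"][:,120:520];save("f1.png",o)
E
```

```text
{'time_s': np.float64(10.45), 'position': array([0.521, 0.045, 0.129]), 'joints': array([ 0.258,  0.152, -0.983,  1.298, -0.161, -0.078]), 'ft_force': array([ 0.511, -0.989, -3.288]), 'finger_gap': np.float64(0.639), 'gripper_force': np.float64(75.416)}
0.2, 0.2, -0.4, 0.91, -0.12, 0.08, -1,
0.2, 0.2, -0.4, 0.9, -0.12, 0.09, -1,
0.2, 0.2, -0.4, 0.91, -0.11, 0.09, -1,
0.2, 0.2, -0.4, 0.91, -0.11, 0.09, -1,
0.2, 0.2, -0.5, 0.91, -0.1, 0.1, -1,
max deg/cm per row 0.5744562646538028 0.9213576938409967
```

View pics/f1.png

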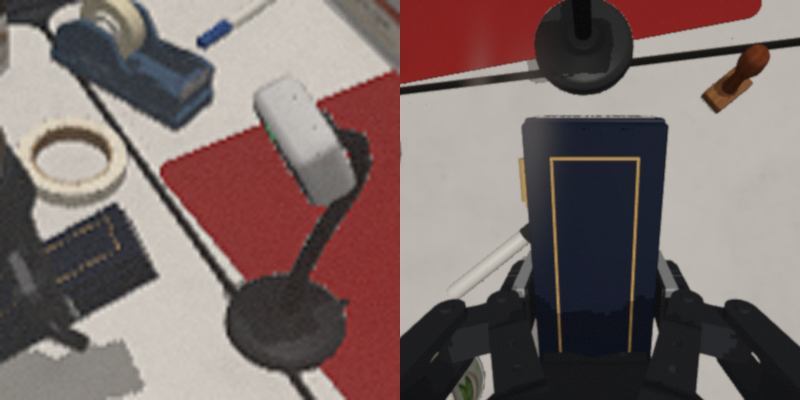

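The case is held with the lid shut and label edge forward; the crop shows the scanner foot and the untouched stamp. Joint 5 is sitting at its range edge, so I'll advance outward in small steps, which should relieve it.

Request:
jog_arm(
  increments=[0,0,0,0.9,-0.1,0.1,-1,0,0,0,0.9,-0.1,0.1,-1,0,0,0,0.9,-0.1,0.1,-1,0,0,0,0,0,0,-1],
)

```text
time_s: 11.05
position: [0.5486, 0.0473, 0.1388]
orientation: [0.013, 0.976, -0.061, 0.209]
ft_force: [0.1, 0.6, -3.3]
finger_gap: 0.642
gripper_force: 75.3
```

```bash
cat > fin.py <<'E'
from h import *
a=np.radians(-5);e=np.radians(25)
x=np.array([np.cos(e)*np.cos(a),np.cos(e)*np.sin(a),np.sin(e)]);y=np.array([-np.sin(a),np.cos(a),0]);z=np.cross(x,y)
Rf=np.c_[x,-y,-z]; tcp=np.array([.56456,.04611,.14416])
s=manip.get_state();print({k:np.round(s[k],3) for k in("time_s","position","joints","ft_force","finger_gap","gripper_force")})
Rt=rot(s["orientation"]);print("err deg",np.degrees(R.from_matrix(Rt.T@Rf).as_rotvec()).round(2),"tool cm",(100*Rt.T@(tcp-s["position"])).round(2))
lab=np.array(s["position"])+Rt@np.array([.078,0,-.010]);d=np.array([.703,.034,.22])-lab;print("label->win in window axes mm",(1000*np.c_[x,y,z].T@d).round(1))
plan(tcp,Rf,3,-1)
E
python3 fin.py
```

```text
{'time_s': np.float64(11.05), 'position': array([0.549, 0.047, 0.139]), 'joints': array([ 0.342,  0.184, -0.888,  1.011, -0.219,  0.138]), 'ft_force': array([ 0.089,  0.633, -3.329]), 'finger_gap': np.float64(0.642), 'gripper_force': np.float64(75.333)}
err deg [ 0.87  0.83 -2.01] tool cm [ 1.68 -0.08  0.16]
label->win in window axes mm [96.7  2.8 -0.7]
0.3, 0.3, -0.7, 0.56, -0.03, 0.05, -1,
0.3, 0.3, -0.6, 0.56, -0.01, 0.06, -1,
0.3, 0.2, -0.7, 0.56, -0.02, 0.06, -1,
max deg/cm per row 0.818535277187245 0.5635601121442149
```

Request:
jog_arm(
  increments=[0.3,0.3,-0.7,0.56,-0.03,0.05,-1,0.3,0.3,-0.6,0.56,-0.01,0.06,-1,0.3,0.2,-0.7,0.56,-0.02,0.06,-1,0,0,0,0,0,0,-1,0,0,0,0,0,0,-1],
)

```text
time_s: 11.68
position: [0.5639, 0.045, 0.1441]
orientation: [0.01, 0.975, -0.042, 0.216]
ft_force: [-0.5, 0.4, -4.7]
finger_gap: 0.638
gripper_force: 75.4
```

```bash
python3 fin.py; python3 - <<'E'
from h import *
w=wrist();s=manip.get_state();Rt=rot(s["orientation"]);p=np.array(s["position"])
for q in[(.0765,.027,-.036),(.0765,-.027,-.036),(.078,.028,-.024),(.078,-.028,-.024)]: print(q,proj(w,p+Rt@np.array(q)).round(1))
c=vision.read_camera("scene");t=vision.read_camera("top")
win=np.array([.703,.034,.22]);lab=p+Rt@np.array([.078,0,-.010])
print("scene px win,label",proj(c,win).round(1),proj(c,lab).round(1),"top",proj(t,win).round(1),proj(t,p+Rt@np.array([.0765,0,-.036])).round(1))
o=np.zeros((600,800,3),np.uint8);o[:400,:400]=cv2.resize(c["image"][130:230,310:410],(400,400),interpolation=cv2.INTER_CUBIC);o[:300,400:]=w["image"][:300,120:520]
o[300:,400:]=cv2.resize(t["image"][95:245,270:470],(400,300),interpolation=cv2.INTER_CUBIC);save("f2.png",o)
E
```

```text
{'time_s': np.float64(11.675), 'position': array([0.564, 0.045, 0.144]), 'joints': array([ 0.327,  0.194, -0.86 ,  0.988, -0.206,  0.214]), 'ft_force': array([-0.478,  0.361, -4.652]), 'finger_gap': np.float64(0.638), 'gripper_force': np.float64(75.365)}
err deg [0.05 0.05 0.03] tool cm [ 0.05 -0.12  0.02]
label->win in window axes mm [80.5  1.2 -0.1]
0, 0, 0, 0.02, -0.04, 0.01, -1,
0, 0, 0, 0.01, -0.04, 0, -1,
0, 0, 0, 0.02, -0.04, 0.01, -1,
max deg/cm per row 0.0 0.0458257569495584
(0.0765, 0.027, -0.036) [389.8 121. ]
(0.0765, -0.027, -0.036) [234.8 121.1]
(0.078, 0.028, -0.024) [385.1 115.5]
(0.078, -0.028, -0.024) [240.  115.6]
scene px win,label [373.5 175.5] [346.5 192.1] top [346.4 133.6] [344.7 168.5]
```

View pics/f2.png

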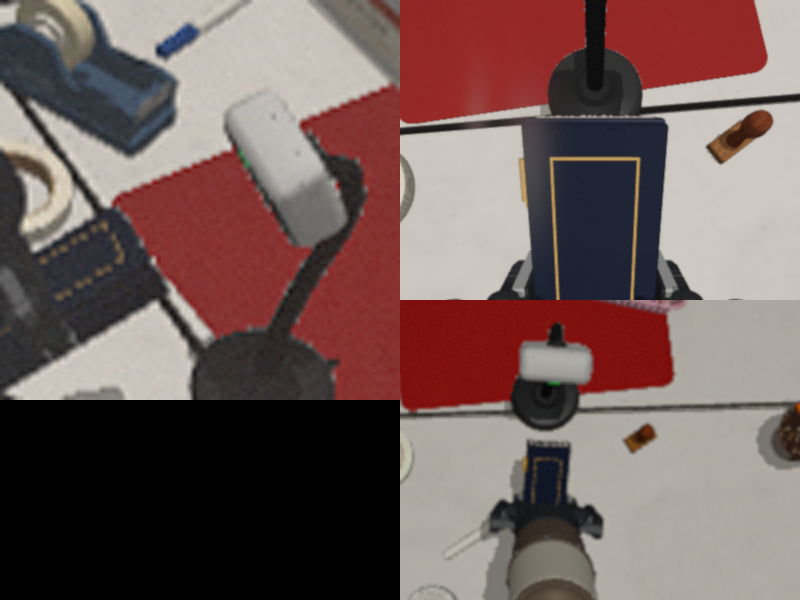

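The picture shows the shut case in front of the window. The lid end is near (344,166) in the top image against (344.7,168.5) predicted, and the neighbouring objects haven't moved. The remaining error is about 1 mm.

```bash
python3 -c "
from workcell import manip
print(manip.job_done())"
```

```text
the job is handed in; nothing more can be done
None
```

The job is handed in: lid shut, markers inside, and the gripper is holding the case with its label facing the scanner window, about 8 cm away and within about 1 mm of the centre I measured. The neighbouring items and the scanner were not touched.

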